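# Mount a carved panel on the splined carving stand and hold it down

### The job

Slide the light carved panel with the steel stem straight up out of the slotted rack, turn it until the splines of its stem mesh with the hub of the carving stand, and push it fully home, shoulder flat on the hub, against the spring. Finish while still holding it pressed down, so that someone can close the clamp: do not let go. Leave the dark panel and everything else on the bench where they are.

Things in the scene. Friction and masses are not known exactly. Their poses are not given: they have to be found in the camera images.
- panel: light wooden carved panel on a splined steel stem, 0.2 kg: plate 100 mm wide (its y), 10 mm thick (x), 80 mm high (z up); origin at the centre of the plate's lower edge. Starts upright in one of the rack's two slots, wide side along the rack's y
- panel_top (a point): centre of the panel's top edge (panel z = +80 mm); the 40 mm below it are plain flat wood to grip across the 10 mm thickness
- panel_shoulder (a point): centre of the underside of the steel shoulder disc under the plate, 48 mm diameter (panel z = -5 to 0 mm); yellow dots on it mark the stem's teeth
- stem_tip (a point): lower end of the stem, panel z = -35 mm. The six-tooth part is z = -29 to -5: core 25.4 mm diameter, teeth 6 mm wide out to 37.2 mm diameter (slightly smaller in the lowest 3 mm), one tooth along the panel's +y and one every 60 degrees; below it a plain round pilot of 23.6 mm diameter, 6 mm long
- rack: fixed dark wooden rack, 130 x 130 mm, 95 mm high, origin under its centre, z up. Two upright slots at x = -30 and +30 mm: grooves 13 mm wide in the end walls (|y| = 44 to 52 mm), open at the top, hold the panels' side edges; ledges 50 mm above the table carry them, their top edges at 130 mm. Between the walls it is empty. A panel's stem is clear of the rack once raised by 80 mm
- stand: fixed green and steel carving stand, foot 124 mm diameter, upright splined hub 76 mm diameter, 75 mm high; origin under its centre, z up; a small black clamp knob sticks out along +x. The stem meshes when the panel's yaw equals the stand's yaw plus any multiple of 60 degrees, with about 1 mm clearance and 4 degrees of play
- hub_mouth (a point): centre of the mouth of the splined bore, on the hub's flat top. Bore 40 mm diameter with six inner teeth flush with the mouth (6.5 mm wide, tips on 28 mm diameter); one groove along the stand's +y and one every 60 degrees, marked by yellow dots. The pilot enters at any yaw; unmeshed teeth stop with the shoulder 24 mm above the mouth. Home: shoulder flat on the hub
- plunger (a joint): spring plunger in the bore, travel in m, 0 = up. Its top is 18 mm below the mouth at rest; the stem meets it when the shoulder is 12 mm above the mouth, and at home it is pushed down 12 mm. It resists with 4 N at first and 9 N at home, and pushes the panel back up if that is let go
- dark_panel: bystander: dark red-brown carved panel without stem, 100 x 10 x 80 mm, standing in the rack's other slot; origin and axes as for panel
- mallet: bystander: wooden carver's mallet lying down, head 105 x 65 x 65 mm, round handle 150 mm; origin under its middle, x from handle to head (head centre at x = +100 mm)
- gouge: bystander: carving gouge lying down, 210 mm long, red handle 22 mm thick; origin under its middle, x from handle to blade
- sanding_block: bystander: cork sanding block 75 x 40 x 30 mm; origin under its centre
- glue: bystander: white bottle, 56 mm diameter, 130 mm high, orange cap; origin under its centre
- bud: bystander: small carved lotus bud, 58 mm wide, 60 mm high; origin under its centre
Mind the look-alikes: they are no part of the job. What is shaped like the panel but blue or purple is not meant.

How it is judged:
By the outcome, as a careful person would: the job done as asked, in the order asked, and still so for the second after the job is handed in, while the arm keeps its last pose, push and grip.
It also fails if it takes over 43 s, if anything falls off the work surface, if the arm or the gripper's body presses on something with over 40 N, if the wrist force passes 120 N, or if a joint passes its speed limit or range.

### The arm

A 7-joint arm with a two-finger parallel gripper is mounted at the origin on the work surface. World frame = base frame: x ahead of the robot, y to its left, z up, the work surface at z = 0. Lengths are in m, angles in rad, forces in N, time in s.
With the tool pointing down it reaches from about 0.35 to 0.9 m from the base axis. Payload 8.1 kg.
Tool frame: the origin (TCP) lies at the very end of the fingers, on their centre line; the grasp point (between the pads) lies arm.grip_point_offset behind it (arm.grip_point_offset is the distance from the TCP to the grasp point, in m); z points along the fingers, y is the line along which they close (so a half turn about z gives the same grasp; the last joint's range is limited). The gripper opens to 85 mm and grips with 20 to 120 N. Pads are 22 mm wide; open, the fingers measure 114 mm over their backs; the gripper's body (76 mm by 85 mm) begins 54 mm behind the grasp point. The pads swing forward as they close: fully open they stand 13 mm farther back than shut.
Start: joints at [-1.347, 0.434, 0.025, 1.573, -0.012, 1.134, -0.075], TCP at [0.201, 0.592, 0.203] pointing down, gripper open.
Joint ranges: [-2.62, 2.62], [-0.44, 2.09], [-1.27, 1.32], [0.08, 2.57], [-1.32, 4.46], [0.12, 2], [-2.74, 2.74]. Speed limits (rad/s): [2.22, 2.22, 3.01, 3.01, 3.14, 3.14, 3.14].

### API

Orientations are given as a unit quaternion [x, y, z, w].
In Python, from workcell import arm, viewer gives the robot as it stands.
- The arm moves only by the shell command python3 -m jog 'ROWS' [OPENING] [FORCE]. ROWS is a JSON object of lists of equal length, an entry for each row: "travel": the shift along the world's x, y, z in cm, a list of three; "turn": the turn about the world's z in degrees. A call has 1 to 10 rows; each row is the pose to reach, as a shift and turn from the pose commanded when the call began; what a row does not reach only later rows make up. A row lasts 1/12 s, in which the tool goes at most 41.7 mm and 7.16 degrees, less where a joint would pass 70% of its speed; a pose out of reach is approached as far as the arm can. A call with a gripper value outside its range is refused whole. OPENING is the opening, from 0 (shut) to 1 (fully open), set as the call begins (- or left out, the last holds). The fingers move at their own pace and stop on an object; FORCE is the grip in N (left out, the last holds). Time passes only in rows, so rows that repeat a pose let the fingers close. It gives the time, the measured TCP pose, the force, the opening and the grip force at its end, in the units of the state.
- arm.observe(): the state, without advancing time (a new reading comes with each control period).
- viewer.capture(name): name is "scene" or "top" or "wrist"; returns the picture (384x512x3 uint8, red, green, blue); there is no depth.
- viewer.camera_model(name): a dict with "intrinsics" (3x3 intrinsics, pixels), "k1" (the pictures are not rectified: a ray, as slopes to the right and down, at radius r is drawn at 1 + k1 r^2 times it, then the intrinsics apply), "camera_from_world" (4x4, takes a point from world to camera coordinates); the wrist camera has in their place "tool_from_camera" (4x4, takes a point from camera to tool coordinates, whose origin is the TCP and whose axes are the flange's). Camera axes: x right, y down, z forward; pixel columns grow to the right and rows downward; lengths in m; the calibration is good to about 2 mm. A picture is of the moment at which its call begins: read the wrist's pose just before it. camera_model takes no time and is no camera call.
- arm.finish_job(): hands the job in; it is judged then, once.
The state is a dict: "clock": time; "qpos": joint angles; "dq": joint speeds; "effort": joint torques, N m; "eef_pos": TCP position; "tool_rot": TCP orientation; "wrist_force": force on the tool from outside, world axes, zero at the start; "ft_torque": the same for the moment, N m; "width": opening from 0.0 (shut) to 1.0 (fully open); "gripper_force": force on a finger pad.
Only numpy, scipy, OpenCV 4.12 (cv2) and the standard library are available. Lean on these libraries where they do the work, as an engineer would, in place of code of your own. Each camera call takes 0.05 s, during which the arm holds its last target. There are 200 camera calls.

## Working session

There is one attempt and no reset: what is moved stays moved. The work goes in short steps, Python scripts to look and compute and a shell command to move; the robot and the scene stay as the last step left them, time stands still between calls to the robot, and variables do not carry over. Pictures are saved under pics/ and viewed, at most 10 in all, crops included, and the job is handed in when it is done.

```bash
mkdir -p pics; python3 - <<'E'
from workcell import arm, viewer
import cv2, numpy as np
o=arm.observe(); print(o['clock'],o['eef_pos'],o['tool_rot'],o['width'],arm.grip_point_offset)
a=viewer.capture('scene');b=viewer.capture('top')
cv2.imwrite('pics/s.png',a[:,:,::-1]);cv2.imwrite('pics/t.png',b[:,:,::-1])
for n in('scene','top','wrist'):
  print(n,viewer.camera_model(n))
E
```

```text
0.0 [0.20053988 0.5913659  0.20233339] [ 1.62722486e-01  9.86671566e-01 -7.81979641e-04 -5.35446668e-05] 0.9980262036675428 0.0187
scene {'intrinsics': array([[363.1779608 ,   0.        , 257.79482055],
       [  0.        , 363.1779608 , 190.39349869],
       [  0.        ,   0.        ,   1.        ]]), 'k1': -0.07154223624645188, 'camera_from_world': array([[ 0.59512015,  0.80325522, -0.02475993, -0.34070789],
       [ 0.41773653, -0.3355215 , -0.8443468 , -0.12658703],
       [-0.68653346,  0.49214467, -0.53522466,  1.51553481],
       [ 0.        ,  0.        ,  0.        ,  1.        ]])}
top {'intrinsics': array([[490.89785614,   0.        , 249.06800227],
       [  0.        , 490.89785614, 190.15277514],
       [  0.        ,   0.        ,   1.        ]]), 'k1': -0.12498624798517582, 'camera_from_world': array([[-0.00306562, -0.99994469, -0.01006121,  0.04516603],
       [-0.9924836 ,  0.00427333, -0.12230309,  0.53658652],
       [ 0.12233932,  0.00961066, -0.9924418 ,  1.47951999],
       [ 0.        ,  0.        ,  0.        ,  1.        ]])}
wrist {'intrinsics': array([[283.14948243,   0.        , 250.50916815],
       [  0.        , 283.14948243, 191.09644525],
       [  0.        ,   0.        ,   1.        ]]), 'k1': -0.040900392307488105, 'tool_from_camera': array([[-4.49208306e-04, -9.48930129e-01, -3.15485988e-01,
         8.07654674e-02],
       [ 9.99999887e-01, -3.77485283e-04, -2.88447351e-04,
         1.47377389e-03],
       [ 1.54625065e-04, -3.15486082e-01,  9.48930191e-01,
        -1.69749609e-01],
       [ 0.00000000e+00,  0.00000000e+00,  0.00000000e+00,
         1.00000000e+00]])}
```

View pics/s.png

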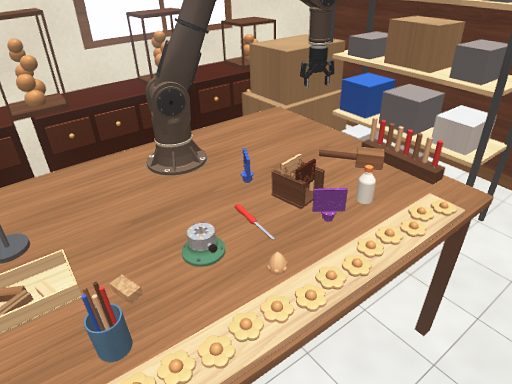

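View pics/t.png

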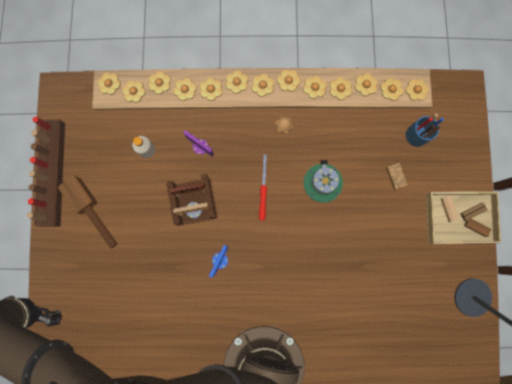

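The scene shows the rack with the light panel in the near-robot slot (top image about (190,208)), the dark panel at (188,186), and the stand at (325,180) with its knob at (324,162). The gouge at (263,185) lies between them. I'll zoom in on both.

```bash
python3 - <<'E'
import cv2, numpy as np
b=cv2.imread('pics/t.png')
r=cv2.resize(b[165:235,155:225],(400,400),interpolation=cv2.INTER_CUBIC)
s=cv2.resize(b[150:210,295:355],(400,400),interpolation=cv2.INTER_CUBIC)
cv2.imwrite('pics/z.png',np.hstack([r,s]))
E
cat > h.py <<'E'
import numpy as np, cv2
from workcell import viewer
from scipy.spatial.transform import Rotation as R
def cam(n,o=None):
    m=viewer.camera_model(n); 
    if n=='wrist':
        T=np.eye(4);T[:3,:3]=R.from_quat(o['tool_rot']).as_matrix();T[:3,3]=o['eef_pos']
        W=T@m['tool_from_camera']
    else: W=np.linalg.inv(m['camera_from_world'])
    return m['intrinsics'],m['k1'],W
def px(n,uv,z,o=None):
    """pixels -> world points at height z"""
    K,k,W=cam(n,o); uv=np.atleast_2d(np.array(uv,float))
    p=cv2.undistortPoints(uv[:,None],K,np.array([k,0,0,0]))[:,0]
    d=np.c_[p,np.ones(len(p))]@W[:3,:3].T; c=W[:3,3]
    return c+d*((z-c[2])/d[:,2])[:,None]
def proj(n,P,o=None):
    K,k,W=cam(n,o); C=np.linalg.inv(W)
    return cv2.projectPoints(np.atleast_2d(P).astype(float),cv2.Rodrigues(C[:3,:3])[0],C[:3,3],K,np.array([k,0,0,0]))[0][:,0]
E
```

```text
(no output)
```

View pics/z.png

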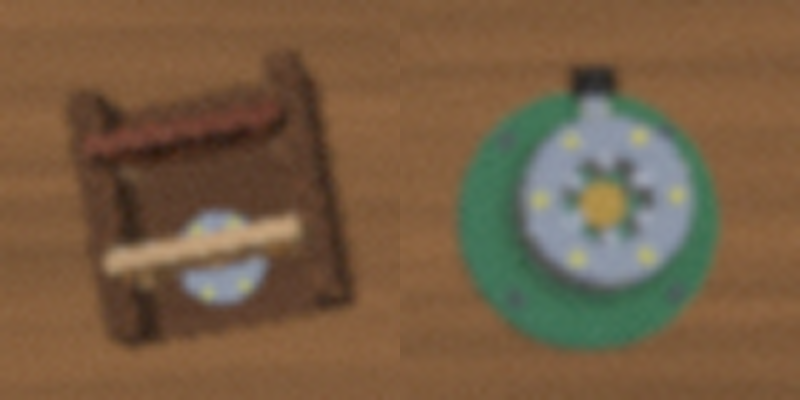

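```bash
python3 - <<'E'
from h import *
f=lambda p,s,o:(np.array(p,float)+.5)/s-.5+np.array(o)
e=px('top',f([(107,264),(300,227)],40/7,(155,165)),.13)
c=e.mean(0);d=e[0]-e[1];print('panel',e,c,np.linalg.norm(d),np.degrees(np.arctan2(d[1],d[0])))
h=px('top',f([(171,141),(240,136),(277,196),(247,256),(178,260),(140,200)],20/3,(295,150)),.075)
c=h.mean(0);q=h-c;a=np.degrees(np.arctan2(q[:,1],q[:,0]));print('hub',c,np.linalg.norm(q,axis=1),a,a%60)
k=px('top',f([(193,80)],20/3,(295,150)),.05)[0]-c;print('knob',np.degrees(np.arctan2(k[1],k[0])))
g=px('top',[(263,219),(265,155),(284,125),(219,261)],.01);print('gouge,bud,blue',g)
from workcell import arm
o=arm.observe();print(R.from_quat(o['tool_rot']).as_matrix(),o['eef_pos'])
E
```

```text
panel [[0.46584261 0.26073839 0.13      ]
 [0.48427416 0.16319845 0.13      ]] [0.47505839 0.21196842 0.13      ] 0.09926611374941202 100.7006711327154
hub [ 0.56353874 -0.18849675  0.075     ] [0.03095883 0.03197055 0.03095311 0.03123487 0.03167584 0.03122647] [  32.4108876   -27.61094092  -88.45794585 -147.78026981  152.54967457
   91.40256499] [32.4108876  32.38905908 31.54205415 32.21973019 32.54967457 31.40256499]
knob 2.271580467608742
gouge,bud,blue [[ 4.49104542e-01  3.98090897e-04  1.00000000e-02]
 [ 6.51250320e-01 -7.24937633e-03  1.00000000e-02]
 [ 7.48399222e-01 -6.85940344e-02  1.00000000e-02]
 [ 3.19746031e-01  1.36870384e-01  1.00000000e-02]]
[[-9.47066364e-01  3.21037690e-01 -3.22633982e-04]
 [ 3.21037826e-01  9.47065405e-01 -1.35376631e-03]
 [-1.29054526e-04 -1.38568425e-03 -9.99999032e-01]] [0.20052983 0.59145368 0.2024083 ]
```

```bash
python3 -m jog '{"travel":[[1,-1.5,1],[4,-5,2],[7,-9,3],[9.5,-13,4],[12,-17,5],[14.5,-20,5],[17,-23.5,5],[19.5,-27,5],[22,-30.5,5],[24.5,-34,5]],"turn":[-6,-12,-18,-24,-30,-36,-42,-48,-54,-60.5]}' 0.42 100; python3 -m jog '{"travel":[[2,-3,0],[3,-4,0],[3,-4,0],[3,-4,0]],"turn":[0,0,0,0]}'
python3 - <<'E'
from h import *
from workcell import arm
import pickle
o=arm.observe();a=viewer.capture('wrist');pickle.dump(o,open('o1.pkl','wb'))
a=a[:,:,::-1].copy();cv2.imwrite('pics/w1raw.png',a)
print(o['clock'],o['eef_pos'],o['qpos'],R.from_quat(o['tool_rot']).as_matrix()[:,0],o['width'])
for y in(-.05,.05):
  t=np.radians(10.7);p=np.array([.475,.212,.13])+y*np.array([-np.sin(t),np.cos(t),0]);print(proj('wrist',p,o))
cv2.imwrite('pics/w1.png',cv2.resize(a,(800,600),interpolation=cv2.INTER_CUBIC))
E
```

```text
clock: 0.93
eef_pos: [0.4288, 0.2744, 0.2531]
tool_rot: [0.639, 0.769, 0.0, -0.0]
wrist_force: [0.8, 1.2, 0.1]
width: 0.424
gripper_force: 0.0
clock: 1.27
eef_pos: [0.4583, 0.2358, 0.2528]
tool_rot: [0.638, 0.77, -0.0, -0.0]
wrist_force: [-0.7, 1.0, 0.0]
width: 0.417
gripper_force: 0.0
1.2667 [0.45827502 0.23579221 0.25282999] [-0.91083265  0.21486246  0.4077038   1.78704631 -0.09247951  1.15886237
 -0.28835979] [-1.84942722e-01  9.82749299e-01 -7.01344706e-05] 0.41703712646122576
[[260.17887056 241.35943274]]
[[261.10246253 156.07159113]]
```

View pics/w1.png

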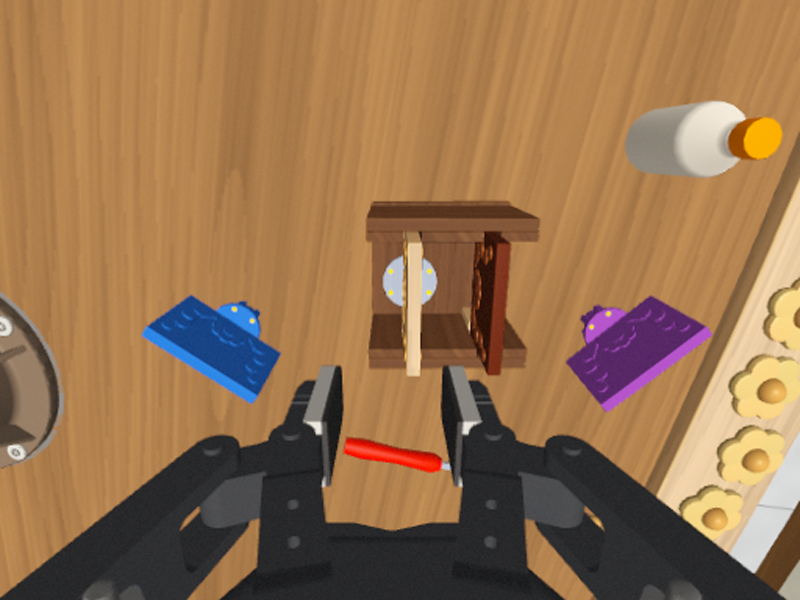

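The light panel's top edge runs from about (414,234) to (414,374) in the 800-px wrist picture, with its carved face on the left. The dark panel is at (490,300).

```bash
python3 - <<'E'
from h import *
import pickle
o=pickle.load(open('o1.pkl','rb'))
a=cv2.imread('pics/w1raw.png')
for r in range(146,244,8): print(r,a[r,254:276].sum(1)//3)
e=px('wrist',[(265,149.5),(265,239.5)],.13,o);d=e[0]-e[1]
print(e,e.mean(0),np.linalg.norm(d),np.degrees(np.arctan2(d[1],d[0])))
E
```

```text
146 [89 90 92 93 90 91 91 91 93 92 90 91 91 93 91 88 92 91 89 93 93 91]
154 [ 91  91  85  84  95 108  92 129 130 129 127 131 128 127 128 107  83  79
  77  79  79  80]
162 [ 87  80  84  86  88 157 143 204 194 196 197 197 197 196 196 194 150  82
  85  88  87  92]
170 [196 200 198 199 168  97  76 201 195 196 197 199 197 196 196 193 166 203
 202 201 201 198]
178 [198 199 200 190 118 118  76 189 196 198 199 200 199 198 197 205 203 204
 202 200 199 201]
186 [198 200 201 195 153 131  82 192 197 199 201 201 199 200 198 197 203 203
 203 190 155 189]
194 [179 192 200 202 149 138  74 195 198 201 200 203 202 201 201 183 180 135
  90  86  89  87]
202 [ 52  54  54 104 140  95 117 196 199 201 202 203 202 202 202 111  51  56
  56  55  57  55]
210 [ 57  51  52 119  71  92 125 198 199 201 204 205 204 205 203  92  53  53
  55  59  58  58]
218 [ 57  55  52  55 133 168 130 189 192 198 205 206 206 206 202  40  52  53
  55  57  58  57]
226 [ 94  94  90  91  77 165 157 192 196 201 208 207 207 206 214 130  82  82
  86  86  88  88]
234 [ 90  90  92  90  90  92 165 195 196 202 207 207 208 207 208  91  91  91
  90  90  91  90]
242 [128 123 128 132 133 131 128 126 125 123 123 126 125 122 125 130 132 131
 133 131 129 127]
[[0.46834292 0.2686676  0.13      ]
 [0.48929052 0.16626092 0.13      ]] [0.47881672 0.21746426 0.13      ] 0.10452717737477629 101.5605500435901
```

```bash
python3 - <<'E'
from h import *
from workcell import arm
import pickle
viewer.capture('top')
o=arm.observe();a=viewer.capture('wrist')[:,:,::-1];pickle.dump(o,open('o1.pkl','wb'));cv2.imwrite('pics/w2raw.png',a)
print(o['clock'],o['eef_pos'],abs(o['dq']).max())
col=a.min(2).astype(int)
m=((a[:,:,2]>170)&(a[:,:,0]>120)&(a[:,:,0]<a[:,:,2]-25)).astype(np.uint8)
n,l,s,c=cv2.connectedComponentsWithStats(m)
for i in range(1,n):
  if s[i,4]>300 and s[i,1]<260 and 150<s[i,0]<300:
    print(s[i],c[i]); r=cv2.minAreaRect(np.argwhere(l==i)[:,::-1].astype(np.float32));print(r)
for r in range(s[:,1].min(),1): pass
o2=px('wrist',[(261,100),(268,100)],.13,o)
E
```

```text
1.3667 [0.45729323 0.23753842 0.25278098] 0.012515127094218264
[261 157  11  85 722] [265.26869806 198.17313019]
((265.5874328613281, 199.00218200683594), (9.22211742401123, 84.19868469238281), 1.432096242904663)
```

```bash
python3 - <<'E'
from h import *
import pickle
o=pickle.load(open('o1.pkl','rb'))
a=cv2.imread('pics/w2raw.png').sum(2)//3
print(a[146:164,262:268].mean(1).astype(int),a[234:248,262:268].mean(1).astype(int))
for r in (168,232): print(a[r,256:274])
e=px('wrist',[(265.2,155),(264.9,241)],.13,o);d=e[0]-e[1]
print(e,e.mean(0),np.linalg.norm(d),np.degrees(np.arctan2(d[1],d[0])))
h=e.mean(0);print(proj('top',h),proj('top',[.475,.212,.13]),proj('scene',h),proj('scene',[.475,.212,.13]))
E
```

```text
[ 88  90  91  93 105 120 125 125 125 129 128 164 197 195 195 195 196 196] [204 204 203 201 200 200 200 191 158 124 123 125 125 126]
[199 198 152 124 120 120 197 195 196 196 197 196 196 195 196 190 194 160]
[ 94  92  93 116  88 192 193 201 206 208 208 209 206 143  92  92  92  93]
[[0.46857654 0.26486957 0.13      ]
 [0.48879232 0.16627484 0.13      ]] [0.47868443 0.2155722  0.13      ] 0.10064591232668636 101.58728028308937
[[188.94831799 206.30387739]] [[190.16892876 207.57502014]] [[291.62809426 158.15847231]] [[290.10847723 158.07619055]]
```

```bash
python3 -m jog '{"travel":[[1,-1.2,-2],[2,-2.3,-5],[2,-2.3,-8],[2,-2.3,-8],[2,-2.3,-8]],"turn":[0.4,0.7,0.7,0.7,0.7]}'
python3 - <<'E'
from h import *
from workcell import arm
o=arm.observe();a=viewer.capture('wrist')[:,:,::-1];cv2.imwrite('pics/w3raw.png',a)
t=R.from_quat(o['tool_rot']).as_matrix();print(o['clock'],o['eef_pos'],np.degrees(np.arctan2(t[1,0],t[0,0])),abs(o['dq']).max())
cv2.imwrite('pics/w3.png',cv2.resize(a[150:384,100:400],(750,585),interpolation=cv2.INTER_CUBIC))
E
```

```text
clock: 1.83
eef_pos: [0.4766, 0.2141, 0.1724]
tool_rot: [0.632, 0.775, -0.002, -0.001]
wrist_force: [0.2, 1.8, 0.8]
width: 0.42
gripper_force: 0.0
1.8333 [0.4765869  0.21407757 0.1723643 ] 101.56476921340555 0.05180626376724821
```

View pics/w3.png

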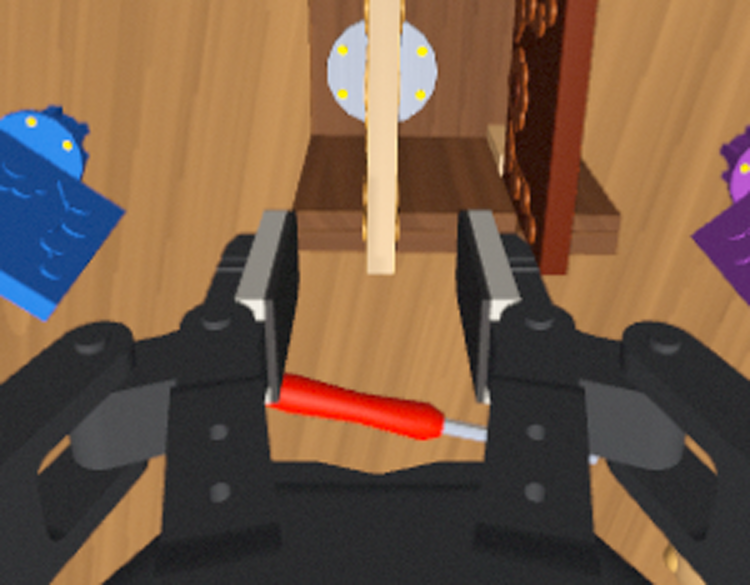

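The panel strip is centred at column 381 of the crop and the pads' midline is at about 377, roughly 1 mm off. I'll shift +1 mm in x, descend, and close.

```bash
python3 -m jog '{"travel":[[0.1,0,-1],[0.1,0,-3],[0.1,0,-5],[0.1,0,-7],[0.1,0,-8],[0.1,0,-8.1],[0.1,0,-8.1]],"turn":[0,0,0,0,0,0,0]}' && python3 -m jog '{"travel":[[0,0,0],[0,0,0],[0,0,0],[0,0,0],[0,0,0],[0,0,0],[0,0,0],[0,0,0]],"turn":[0,0,0,0,0,0,0,0]}' 0 100
python3 - <<'E'
from h import *
from workcell import arm
o=arm.observe();a=viewer.capture('wrist')[:,:,::-1];cv2.imwrite('pics/w4raw.png',a)
print(o['clock'],o['eef_pos'],o['wrist_force'],o['width'],o['gripper_force'])
cv2.imwrite('pics/w4.png',cv2.resize(a[150:384,100:400],(750,585),interpolation=cv2.INTER_CUBIC))
E
```

```text
clock: 2.47
eef_pos: [0.4794, 0.2138, 0.0925]
tool_rot: [0.633, 0.774, 0.0, 0.0]
wrist_force: [-0.2, 0.2, 0.1]
width: 0.42
gripper_force: 0.0
clock: 3.13
eef_pos: [0.4801, 0.214, 0.0936]
tool_rot: [0.633, 0.774, 0.001, 0.0]
wrist_force: [-0.6, -0.4, 6.4]
width: 0.076
gripper_force: 98.4
3.1333 [0.48014706 0.21395742 0.0935806 ] [-0.63325248 -0.37761123  6.35638781] 0.07550626482890682 98.43472606502473
```

```bash
python3 -m jog '{"travel":[[0,0,0.5],[0,0,1.5],[0,0,3],[0,0,5],[0,0,7],[0,0,9],[0,0,11],[0,0,12],[0,0,12],[0,0,12]],"turn":[0,0,0,0,0,0,0,0,0,0]}'
python3 - <<'E'
from h import *
from workcell import arm
viewer.capture('top')
o=arm.observe();a=viewer.capture('wrist')[:,:,::-1];b=viewer.capture('scene')[:,:,::-1]
print(o['clock'],o['eef_pos'],o['wrist_force'],o['width'],o['gripper_force'])
w=cv2.resize(a[130:330,130:380],(500,400),interpolation=cv2.INTER_CUBIC)
s=cv2.resize(b[90:230,240:345],(300,400),interpolation=cv2.INTER_CUBIC)
cv2.imwrite('pics/w5.png',np.hstack([w,s]))
E
```

```text
clock: 4.02
eef_pos: [0.4792, 0.2135, 0.2123]
tool_rot: [0.633, 0.774, 0.0, 0.0]
wrist_force: [-0.4, 0.2, -2.1]
width: 0.076
gripper_force: 98.5
4.0667 [0.47864955 0.21321687 0.21141938] [-0.94776676  0.27421087 -2.49435945] 0.07688048657548868 98.4528543613851
```

View pics/w5.png

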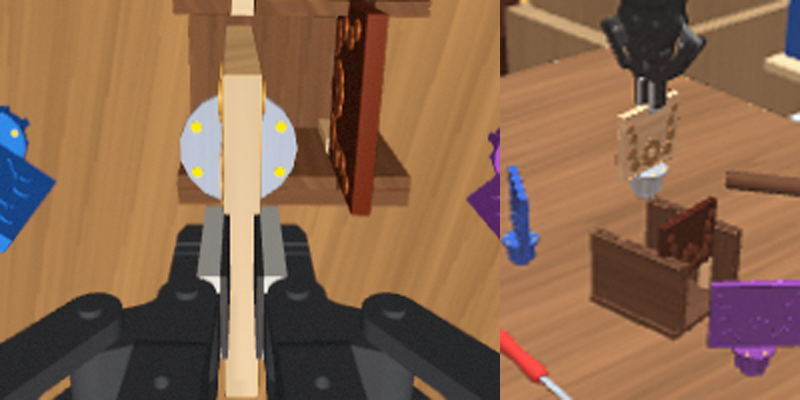

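The panel is held. The shoulder dots are at crop (196,127), (281,127), (197,172) and (281,172), and the dark panel is still in its slot. I'll go sideways past the stand so that it shows unobstructed.

```bash
python3 -m jog '{"travel":[[0,-1,0],[0,-3,0],[0,-6,0],[0,-9.5,0],[0,-13,0],[0,-16.5,0],[0,-20,0],[0,-23.5,0],[0,-27,0],[0,-30,0]],"turn":[-1,-2,-3,-4,-5,-6,-7,-8,-9,-9.3]}'; python3 -m jog '{"travel":[[0,-4,0],[0,-8,0],[0,-11.5,0],[0,-13.5,0],[0,-14,0],[0,-14,0],[0,-14,0],[0,-14,0]],"turn":[0,0,0,0,0,0,0,0]}'
python3 - <<'E'
from h import *
from workcell import arm
import pickle
viewer.capture('top')
o=arm.observe();a=viewer.capture('wrist')[:,:,::-1];pickle.dump(o,open('o6.pkl','wb'));cv2.imwrite('pics/w6raw.png',a)
t=R.from_quat(o['tool_rot']).as_matrix();print(o['clock'],o['eef_pos'],np.degrees(np.arctan2(t[1,0],t[0,0])),abs(o['dq']).max(),t[:,2])
hs=cv2.cvtColor(a,cv2.COLOR_BGR2HSV)
m=cv2.inRange(hs,(24,140,150),(34,255,255))
n,l,s,c=cv2.connectedComponentsWithStats(m)
for i in range(1,n):
  if s[i,4]>3: print(s[i,4],c[i])
cv2.imwrite('pics/w6.png',cv2.resize(a,(800,600),interpolation=cv2.INTER_CUBIC))
E
```

```text
clock: 5.0
eef_pos: [0.4774, -0.091, 0.2119]
tool_rot: [0.695, 0.719, -0.0, 0.0]
wrist_force: [0.5, -0.2, -2.6]
width: 0.074
gripper_force: 98.4
clock: 5.67
eef_pos: [0.4788, -0.2255, 0.2117]
tool_rot: [0.693, 0.721, 0.0, -0.001]
wrist_force: [0.8, 1.1, -2.3]
width: 0.072
gripper_force: 98.4
5.7167 [ 0.47906451 -0.2252509   0.2118507 ] 92.26378825179003 0.006236748453410303 [-3.84314484e-04  8.75508559e-04 -9.99999543e-01]
19 [333.84210526 115.84210526]
17 [307.64705882 130.47058824]
17 [357.47058824 130.64705882]
18 [306.11111111 158.72222222]
16 [354.5 159. ]
16 [329.  172.5]
20 [227.9 192.7]
18 [270.         192.66666667]
17 [269.41176471 215.23529412]
18 [228.22222222 215.5       ]
```

View pics/w6.png

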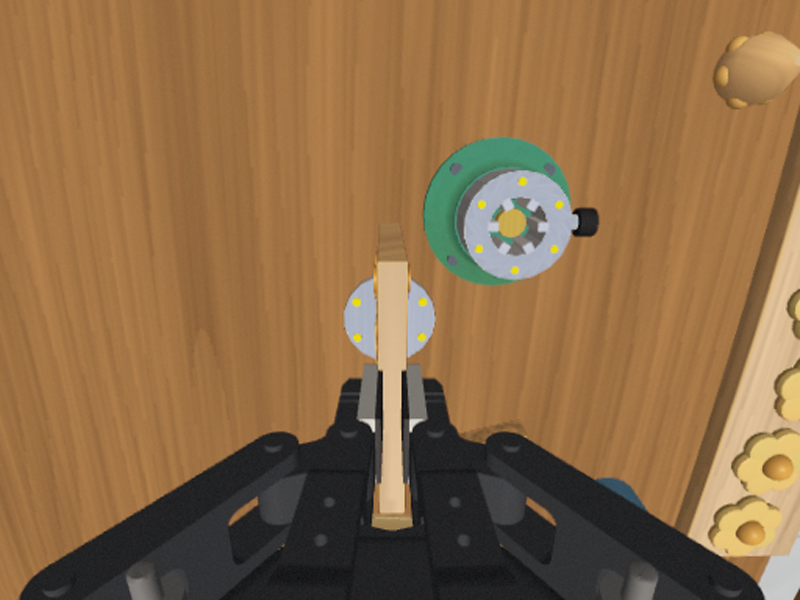

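```bash
python3 - <<'E'
from h import *
import pickle
o=pickle.load(open('o6.pkl','rb'))
H=[(333.84,115.84),(307.65,130.47),(357.47,130.65),(306.11,158.72),(354.5,159),(329,172.5)]
P=[(227.9,192.7),(270,192.67),(269.4,215.24),(228.2,215.5)]
h=px('wrist',H,.075,o);c=h.mean(0);q=h-c;a=np.degrees(np.arctan2(q[:,1],q[:,0]))
print('hub',c,np.linalg.norm(q,axis=1).round(4),(a%60).round(2),'yaw',(a%60).mean()-30)
for z in (.163,.168,.173):
  p=px('wrist',P,z,o);c2=p.mean(0);q=p-c2;a=np.degrees(np.arctan2(q[:,1],q[:,0]))
  e=px('wrist',[(345*.64,202),(435*.64,202)],z,o)
  print(z,c2,np.linalg.norm(q,axis=1).round(4),(a%60).round(2),(a%60).mean()-30,'disc',np.linalg.norm(e[0]-e[1]),'delta',c-c2, 'tool off',c2-o['eef_pos'])
a=cv2.imread('pics/w6raw.png').sum(2)//3
print(a[203,215:226],a[203,272:284])
E
```

```text
hub [ 0.56645035 -0.18842997  0.075     ] [0.0308 0.031  0.031  0.0308 0.0311 0.0309] [32.41 32.46 32.25 31.98 32.47 32.11] yaw 2.2804647497748363
0.163 [ 0.47851024 -0.22700088  0.163     ] [0.0198 0.02   0.0198 0.0201] [31.85 32.45 32.25 32.57] 2.2801649827825656 disc 0.04748769639635193 delta [ 0.08794011  0.03857091 -0.088     ] tool off [-0.00055427 -0.00174998 -0.0488507 ]
0.168 [ 0.47846528 -0.22508483  0.168     ] [0.0193 0.0195 0.0194 0.0196] [31.85 32.45 32.25 32.57] 2.280164982782537 disc 0.046401867588160624 delta [ 0.08798508  0.03665486 -0.093     ] tool off [-0.00059923  0.00016607 -0.0438507 ]
0.173 [ 0.47842031 -0.22316878  0.173     ] [0.0189 0.019  0.0189 0.0192] [31.85 32.45 32.25 32.57] 2.2801649827825656 disc 0.04531603877996937 delta [ 0.08803004  0.03473881 -0.098     ] tool off [-0.00064419  0.00208212 -0.0388507 ]
[121 121 125 126 122 159 180 180 181 183 182] [184 184 185 182 184 188 164 125 122 120 119 116]
```

```bash
python3 -m jog '{"travel":[[1,0.5,0],[3,1.3,0],[6,2.5,0],[8,3.4,0],[8.8,3.7,-1],[8.8,3.7,-2.5],[8.8,3.7,-4],[8.8,3.7,-4.3],[8.8,3.7,-4.3],[8.8,3.7,-4.3]],"turn":[0,0,0,0,0,0,0,0,0,0]}'
python3 - <<'E'
from h import *
from workcell import arm
import pickle
t=viewer.capture('top')[:,:,::-1];s=viewer.capture('scene')[:,:,::-1]
o=arm.observe();a=viewer.capture('wrist')[:,:,::-1];pickle.dump(o,open('o7.pkl','wb'));cv2.imwrite('pics/w7raw.png',a);cv2.imwrite('pics/s7raw.png',s)
R_=R.from_quat(o['tool_rot']).as_matrix();print(o['clock'],o['eef_pos'],np.degrees(np.arctan2(R_[1,0],R_[0,0])),abs(o['dq']).max())
hs=cv2.cvtColor(a,cv2.COLOR_BGR2HSV)
m=cv2.inRange(hs,(24,140,150),(34,255,255))
n,l,st,c=cv2.connectedComponentsWithStats(m)
for i in range(1,n):
  if st[i,4]>2: print(st[i,4],c[i])
w=cv2.resize(a[120:270,170:330],(427,400),interpolation=cv2.INTER_CUBIC)
z=cv2.resize(s[180:270,165:245],(356,400),interpolation=cv2.INTER_CUBIC)
cv2.imwrite('pics/w7.png',np.hstack([w,z]))
E
```

```text
clock: 6.6
eef_pos: [0.5674, -0.1894, 0.1694]
tool_rot: [0.693, 0.72, -0.0, 0.0]
wrist_force: [0.4, 0.2, -2.2]
width: 0.078
gripper_force: 98.4
6.7 [ 0.56771985 -0.1897735   0.17001159] 92.16938052152419 0.004708479477186002
22 [220.5 168.5]
21 [276.23809524 168.47619048]
20 [227.9 192.7]
18 [270.         192.66666667]
17 [269.41176471 215.23529412]
18 [228.22222222 215.5       ]
```

View pics/w7.png

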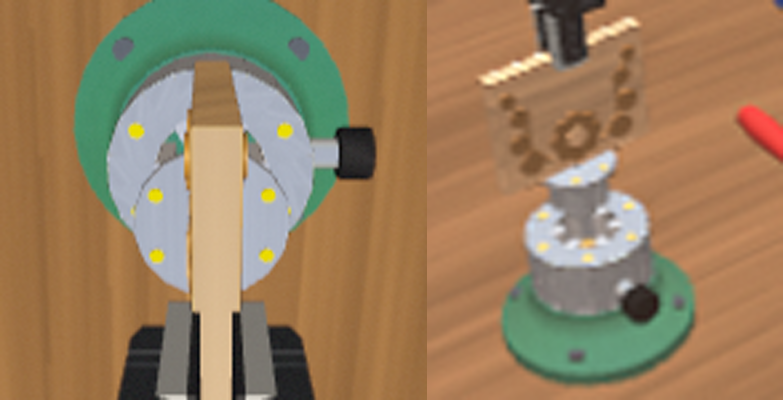

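```bash
python3 - <<'E'
from h import *
import pickle
o=pickle.load(open('o7.pkl','rb'))
P=[(227.9,192.7),(270,192.67),(269.4,215.24),(228.2,215.5)]
h=px('wrist',[(220.5,168.5),(276.24,168.48)],.075,o);d=h[1]-h[0];yaw=np.arctan2(d[1],d[0])
c=h.mean(0)-.031/2*np.array([-np.sin(yaw),np.cos(yaw),0])
print('hub',h,np.linalg.norm(d)/2/np.cos(np.pi/6),np.degrees(yaw),c)
for dz in (-.0455,-.0436):
  p=px('wrist',P,o['eef_pos'][2]+dz,o).mean(0);print(dz,p,c-p)
E
```

```text
hub [[ 0.53918779 -0.17368161  0.075     ]
 [ 0.59268366 -0.17168855  0.075     ]] 0.03090728255156135 2.1336351970308143 [ 0.56651279 -0.18817433  0.075     ]
-0.0455 [ 0.5672164  -0.19028937  0.12451159] [-0.00070361  0.00211503 -0.04951159]
-0.0436 [ 0.56719698 -0.18955869  0.12641159] [-0.00068419  0.00138436 -0.05141159]
```

```bash
python3 -m jog '{"travel":[[-0.07,0.17,0],[-0.07,0.17,0],[-0.07,0.17,-0.5],[-0.07,0.17,-1],[-0.07,0.17,-1.5],[-0.07,0.17,-1.9],[-0.07,0.17,-1.9],[-0.07,0.17,-1.9]],"turn":[0,0,0,0,0,0,0,0]}'; python3 -m jog '{"travel":[[0,0,-0.2],[0,0,-0.4],[0,0,-0.6],[0,0,-0.8],[0,0,-0.8],[0,0,-0.8]],"turn":[0,0,0,0,0,0]}'
```

```text
clock: 7.42
eef_pos: [0.5662, -0.1879, 0.1496]
tool_rot: [0.694, 0.72, -0.0, -0.0]
wrist_force: [0.0, 0.8, -2.0]
width: 0.075
gripper_force: 98.4
clock: 7.92
eef_pos: [0.5664, -0.1879, 0.142]
tool_rot: [0.694, 0.72, -0.0, -0.0]
wrist_force: [0.2, -0.2, -2.3]
width: 0.077
gripper_force: 98.4
```

```bash
python3 -m jog '{"travel":[[0,0,-0.3],[0,0,-0.6],[0,0,-0.8],[0,0,-1.0],[0,0,-1.0]],"turn":[0,0,0,0,0]}'; python3 -m jog '{"travel":[[0,0,-0.2],[0,0,-0.4],[0,0,-0.5],[0,0,-0.5]],"turn":[0,0,0,0]}'
```

```text
clock: 8.33
eef_pos: [0.5666, -0.188, 0.132]
tool_rot: [0.694, 0.72, 0.0, 0.0]
wrist_force: [0.1, 0.9, 4.0]
width: 0.078
gripper_force: 99.1
clock: 8.67
eef_pos: [0.5667, -0.188, 0.1271]
tool_rot: [0.694, 0.72, 0.0, 0.0]
wrist_force: [-0.4, 0.3, 6.0]
width: 0.071
gripper_force: 99.4
```

```bash
python3 -m jog '{"travel":[[0,0,-0.1],[0,0,-0.2],[0,0,-0.2],[0,0,-0.2]],"turn":[0,0,0,0]}'; python3 -m jog '{"travel":[[0,0,-0.1],[0,0,-0.2],[0,0,-0.2],[0,0,-0.2]],"turn":[0,0,0,0]}'
```

```text
clock: 9.0
eef_pos: [0.5667, -0.1881, 0.1254]
tool_rot: [0.694, 0.72, 0.0, 0.0]
wrist_force: [-0.5, 0.8, 5.7]
width: 0.073
gripper_force: 99.5
clock: 9.33
eef_pos: [0.5668, -0.1882, 0.1239]
tool_rot: [0.694, 0.72, 0.0, 0.0]
wrist_force: [-1.3, 0.3, 11.1]
width: 0.073
gripper_force: 100.1
```

```bash
python3 -m jog '{"travel":[[0,0,-0.1],[0,0,-0.15],[0,0,-0.15],[0,0,-0.15]],"turn":[0,0,0,0]}'
python3 - <<'E'
from h import *
from workcell import arm
s=viewer.capture('scene')[:,:,::-1];a=viewer.capture('wrist')[:,:,::-1]
o=arm.observe();print(o['clock'],o['eef_pos'],o['wrist_force'],o['ft_torque'])
w=cv2.resize(a[120:270,170:330],(427,400),interpolation=cv2.INTER_CUBIC)
z=cv2.resize(s[180:270,165:245],(356,400),interpolation=cv2.INTER_CUBIC)
cv2.imwrite('pics/w8.png',np.hstack([w,z]))
E
```

```text
clock: 9.67
eef_pos: [0.5671, -0.1883, 0.1238]
tool_rot: [0.694, 0.72, 0.001, 0.001]
wrist_force: [-6.9, 1.9, 24.0]
width: 0.072
gripper_force: 102.0
9.7667 [ 0.56709098 -0.18837508  0.12382794] [-6.0897703   2.29668852 25.1311174 ] [0.60302851 1.52426624 0.0107169 ]
```

View pics/w8.png

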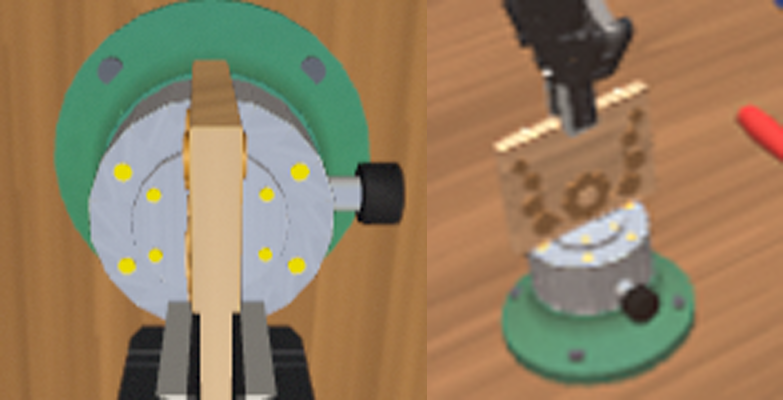

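The shoulder disc (crop centre about (210,225)) lies concentric and flat on the hub with its dots lined up. The force rose sharply with no further travel, so it is home.

```bash
python3 -c "
from workcell import arm
print(arm.finish_job())"
```

```text
the job is handed in; nothing more can be done
None
```

The light panel is meshed in the hub and pushed fully home: it stopped hard with the shoulder flat on the hub, and the arm still holds it pressed down with about 25 N. I handed the job in at about 9.8 s, and nothing else on the bench was meant to move: the dark panel was still in its slot after the lift, and I did not check the rest with a final picture.

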